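Weigh the jar of washers on the beam scale

TASK

Weigh the jar of washers on the bench beam scale: stand it gently in the middle of the steel pan and let go, then slide the brass poise along the beam until the beam, left to itself, comes to rest level with its red pointer in the green band. The scale's bearings are delicate, so keep a light hand on it (under 15 N of push or pinch) and leave the grease tin, the wax tin and the padlock where they are.

Things in the scene. Friction and masses are not known exactly. Their poses are not given: they have to be found in the camera images.
- jar_washers: The load: a round jar with brownish washers showing through and a grey screw lid, 66 mm in diameter, 100 mm tall (lid: top 17 mm, 64 mm in diameter), upright. Origin at the centre of its underside, z up. Its mass differs from one start to the next, 0.22 to 0.45 kg, and cannot be seen.
- scale: Grey cast beam scale, fixed on the bench, 88 x 365 mm. Origin on the bench under the beam's pivot (pivot 85 mm up, between bearing cheeks 44 mm over all, top at 98 mm); z up. Along its y axis: pan centre at +75 mm, beam and red pointer out to -230 mm, index post (125 mm tall, behind the pointer at +x) at -225 mm: white plate, green band 9 mm tall, black level line. Casting under the beam: 27 mm high.
- beam (a joint): Tilt of the beam, rad: 0 = level (red pointer on the black line), positive = poise end down, negative = pan down; rubber stops at about -0.10 and +0.10; green band +-0.02. The free beam rights itself with 0.61 N m per rad and settles in about 1.5 s: it tilts 0.048 rad per 10 mm of poise offset from balance; farther off than 21 mm it lies on a stop.
- poise (a joint): Place of the brass poise along the beam, m: 0 = home, its centre 45 mm from the pivot, growing outward (away from the pan) to 0.14. Empty, the beam balances at 0; each 100 g on the pan needs 25 mm more, wherever on the pan it stands. The poise weighs 0.30 kg, drags on the beam with about 2.5 N and stays where it is left. A hand on it holds the beam still: let go to read the balance.
- poise_grip (a point): Middle of the black finger grip on top of the brass poise (poise 34 mm across the beam, 30 mm along it): an upright block 14 mm across the beam (scale x) and 22 mm along it (scale y). Its top is 16 mm above this point, the brass shoulder 16 mm below. With the beam level this point is 115 mm above the bench; it rises and sinks with the beam.
- pan_floor (a point): Centre of the flat floor of the round steel pan (floor about 100 mm in diameter, rim 120 mm in diameter and 8 mm higher). z up; the pan stays horizontal on its linkage and moves down 7.5 mm from level when the beam is at -0.10, up 7.5 mm at +0.10. With the beam level it is 119 mm above the bench.
- grease_tin: Bystander: red and white round tin with a red lid, 68 mm in diameter, 60 mm tall, upright; origin at the centre of its underside.
- wax_tin: Bystander: flat yellow round tin, 68 mm in diameter, 26 mm tall; origin at the centre of its underside.
- padlock: Bystander: brass padlock standing upright, 20 x 42 x 61 mm; origin at the centre of its underside.

How it is judged:
On the way, in this order (a step that is already met when the one before it is completed fails the run):
1. the jar of washers stands upright near the middle of the pan, let go, and weighs the pan down (horizontal distance between jar_washers and pan_floor below 0.02 m and z of jar_washers in the frame of pan_floor between -0.005 and 0.005 m and angle between jar_washers's own z axis and vertical below 0.08 rad and contact force between jar_washers and scale above 1 N and contact force between each of the arm, the fingers and jar_washers below 0.05 N and value of joint beam below -0.05 rad), for 0.2 s.
2. with nothing touching the scale but the jar, the beam rests level, pointer in the green band (horizontal distance between jar_washers and pan_floor below 0.02 m and z of jar_washers in the frame of pan_floor between -0.005 and 0.005 m and angle between jar_washers's own z axis and vertical below 0.08 rad and contact force between jar_washers and scale above 1 N and contact force between each of the arm, the fingers and jar_washers below 0.05 N and contact force between each of the fingers, the arm and scale below 0.05 N and value of joint beam between -0.02 and 0.02 rad and velocity of joint beam between -0.02 and 0.02 rad/s), for 0.5 s.
At the end, for the whole second after the job is handed in: The jar of washers stands upright on the pan, released, its centre within 20 mm of the pan's centre, and the beam, untouched, is at rest within 0.02 rad of level (pointer in the green band) (all of step 2).
It fails at once if the scale (pan, beam, poise or frame) is pressed, pulled or squeezed by the robot with more than 35 N in all (both fingers of a pinch count) (contact force between any of the fingers, the arm and scale above 35 N).
It fails at once if the jar is knocked or pressed on the scale with more than 25 N (contact force between jar_washers and scale above 25 N).
It fails at once if the grease tin is shifted by more than 20 mm (distance of grease_tin from where it was at the start of the episode above 0.02 m).
It fails at once if the wax tin is shifted by more than 20 mm (distance of wax_tin from where it was at the start of the episode above 0.02 m).
It fails at once if the padlock is shifted by more than 20 mm (distance of padlock from where it was at the start of the episode above 0.02 m).
It also fails if it takes over 72 s, if anything falls off the work surface, if the arm or the gripper's body presses on something with over 40 N, if the wrist force passes 120 N, or if a joint passes its speed limit or range.

ROBOT

A 6-joint arm with a two-finger parallel gripper is mounted at the origin on a cart in front of the work surface, level with it; the furniture and walls round the work are solid. World frame = base frame: x ahead of the robot, y to its left, z up, the work surface at z = 0. Lengths are in m, angles in rad, forces in N, time in s.
With the tool pointing down it reaches from about 0.25 to 0.775 m from the base axis. Payload 4 kg.
Tool frame: the origin (TCP) lies midway between the tips of the shut fingers; the grasp point (between the pads) lies 19 mm behind it; z points along the fingers, y is the direction in which the jaws open and shut (so a half turn about z gives the same grasp; the last joint's range is limited). The gripper opens to 94 mm and grips with 3 to 60 N. Pads are 16 mm wide; open, the fingers measure 119 mm over their backs; the gripper's body (75 mm by 177 mm) begins 78 mm behind the grasp point.
Start: joints at [1.023, 0.087, 1.371, -0, 1.684, -0.103], TCP at [0.237, 0.496, 0.206] pointing down, gripper open.
Joint ranges: [-3.1, 3.1], [-0.76, 2.03], [0.27, 2.55], [-1.08, 4.22], [0.17, 2.65], [-2.57, 2.57]. Speed limits (rad/s): [2.79, 2.79, 3.14, 3.14, 3.14, 3.14].

INTERFACE

Orientations are given as a unit quaternion [w, x, y, z].
In Python, from bench import ctrl, solve_ik, imaging, models gives the robot as it stands. Calls block until the motion is done:
- ctrl.reach(position, orientation): joint-space move of the TCP to a pose.
- ctrl.line_to(position, orientation=None, vel=0.15, max_force=None): straight line of the TCP; orientation=None keeps the orientation; vel is the mean speed in m/s. With max_force (N) it stops when the force on the tool has changed by that much, and returns True; else False.
- ctrl.set_joints(angles): joint-space move.
- ctrl.grip(opening, strength=None): finger opening in m; strength is the grip in N (None keeps the last); returns when the fingers have stopped.
- ctrl.dwell(seconds).
- solve_ik(position, orientation): joint angles nearest the present ones, or None.
- imaging.capture(name): name is "scene" or "top"; returns a dict with "frame" (420x560x3 uint8, red, green, blue), "fx", "fy", "cx", "cy" (pixels), "world_from_camera" (4x4, takes a point from camera to world coordinates). Camera axes: x right, y up, looking along -z (the intrinsics and any distortion apply to the point x, -y, -z); pixel columns grow to the right and rows downward; lengths in m; the calibration is good to about 2 mm. A picture is of the moment at which its call begins. There is no depth.
A pose or a line that the arm cannot do raises ctrl.PlanningError and nothing moves.
- ctrl.close_job(): hands the job in, once; it reports no verdict.
Trained networks look in the newest picture that a camera, given by its name, has taken for a name from the list of things; names that differ only in an ending like _2 or _b are one class to them, and where a whole thing is asked for, a point or a joint stands for the part that bears it (a point fixed in the world has none). Each returns a list of dicts, best first, with "confidence" (0 to 1); they miss things now and then, are a little off and sometimes report something else, mostly with a low value. They report only what shows in the picture. A call takes as long as a camera call.
- models.outline_of(target, camera): "pixels" (420x560 bool, what is visible of it) and "xy" ([column, row] in pixels, amid what is visible of it).
Readings, each from a call of its own:
- ctrl.get_clock(): time.
- ctrl.get_q(): joint angles.
- ctrl.get_joint_vel(): joint speeds.
- ctrl.get_joint_efforts(): joint torques, N m.
- ctrl.get_tcp_pos(): TCP position.
- ctrl.get_tool_rot(): TCP orientation.
- ctrl.get_contact_force(): force on the tool from outside, world axes, zero at the start.
- ctrl.get_wrist_torque(): the same for the moment, N m.
- ctrl.get_opening(): finger opening in m.
Only numpy, scipy, OpenCV 4.12 (cv2) and the standard library are available. Lean on these libraries where they do the work, as an engineer would, in place of code of your own. Each camera call takes 0.05 s, during which the arm holds its last target. There are 200 camera calls.

## Working session

There is one attempt and no reset: what is moved stays moved. The work goes in short steps, each a Python script; the robot and the scene stay as the last script left them, time stands still between calls to the robot, and variables do not carry over. Pictures are saved under pics/ and viewed, on a budget of 10 in all, crops included, one or two more only if the job needs it, and the job is handed in when it is done.

```bash
mkdir -p pics; cat > h.py <<'E'
from bench import ctrl, solve_ik, imaging, models
import numpy as np, cv2
def snap(cam,fn=None):
    c=imaging.capture(cam)
    if fn: cv2.imwrite('pics/'+fn,c['frame'][:,:,::-1])
    return c
def ray(c,px):
    T=np.array(c['world_from_camera']); d=np.array([(px[0]-c['cx'])/c['fx'],-(px[1]-c['cy'])/c['fy'],-1.])
    return T[:3,3],T[:3,:3]@d
def at_z(c,px,z):
    o,d=ray(c,px); return o+d*(z-o[2])/d[2]
def proj(c,p):
    T=np.array(c['world_from_camera']); q=T[:3,:3].T@(np.asarray(p)-T[:3,3])
    return np.array([c['cx']+c['fx']*q[0]/-q[2], c['cy']-c['fy']*q[1]/-q[2]])
E
python3 - <<'E'
from h import *
for cam in('scene','top'):
    c=snap(cam,cam+'0.png'); print(cam,[k for k in c],c['fx'],c['cx'],c['cy'],np.round(c['world_from_camera'],3).tolist())
    for n in ['jar_washers','scale','poise','poise_grip','pan_floor','beam','grease_tin','wax_tin','padlock']:
        for r in models.outline_of(n,cam)[:2]:
            m=r['pixels'].astype(np.uint8); print(n,round(r['confidence'],2),np.round(r['xy'],1),m.sum(),cv2.boundingRect(m))
print(ctrl.get_clock(),ctrl.get_tool_rot())
E
```

```text
scene ['frame', 'fx', 'fy', 'cx', 'cy', 'world_from_camera'] 467.2581678689665 287.0681009492506 212.92581472332986 [[0.781, 0.394, -0.485, -0.067], [-0.625, 0.516, -0.586, -0.71], [0.019, 0.76, 0.649, 0.956], [0.0, 0.0, 0.0, 1.0]]
jar_washers 0.92 [208.6 222. ] 776 (193, 200, 25, 39)
jar_washers 0.57 [255.2 181.5] 1498 (227, 160, 73, 89)
scale 0.78 [260.6 212.6] 3347 (227, 159, 88, 110)
poise 0.77 [269.5 213.3] 253 (263, 200, 16, 24)
poise 0.69 [362.2 286.5] 209 (357, 274, 13, 23)
poise_grip 0.63 [269.3 209.8] 214 (263, 199, 15, 25)
pan_floor 0.93 [243.  171.4] 806 (227, 160, 39, 36)
pan_floor 0.56 [251.7 178.5] 1513 (227, 160, 74, 90)
beam 0.85 [255.2 178.8] 1478 (227, 160, 73, 90)
grease_tin 0.58 [344.6 330.7] 1019 (331, 312, 32, 41)
wax_tin 0.84 [273.2 180.5] 301 (262, 170, 21, 18)
padlock 0.55 [362.5 284.8] 208 (357, 273, 12, 24)
top ['frame', 'fx', 'fy', 'cx', 'cy', 'world_from_camera'] 419.729846254138 275.2707978216484 202.2194314680326 [[0.014, 0.978, -0.206, 0.293], [-1.0, 0.014, -0.004, 0.042], [-0.001, 0.206, 0.978, 1.323], [0.0, 0.0, 0.0, 1.0]]
jar_washers 0.62 [216.9 252.5] 444 (202, 242, 25, 24)
scale 0.72 [239.9 204.6] 3841 (182, 174, 129, 55)
poise 0.63 [253.8 206. ] 112 (249, 199, 11, 13)
poise 0.21 [207.9 195.2] 1731 (183, 174, 121, 40)
pan_floor 0.85 [201.1 194. ] 1198 (183, 173, 40, 40)
beam 0.8 [208.4 200. ] 1677 (183, 174, 117, 40)
grease_tin 0.84 [387.2 235.2] 458 (375, 226, 25, 23)
wax_tin 0.73 [194.4 160.7] 335 (184, 151, 22, 20)
1.0 [5.42959210e-06 2.20553261e-01 9.75374932e-01 4.09823460e-05]
```

```bash
cd pics; python3 -c "
import cv2;a=[cv2.imread(f+'0.png') for f in('scene','top')]
cv2.imwrite('both0.png',cv2.resize(cv2.hconcat(a),(800,300),interpolation=cv2.INTER_AREA))"
```

```text
(no output)
```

View pics/scene0.png

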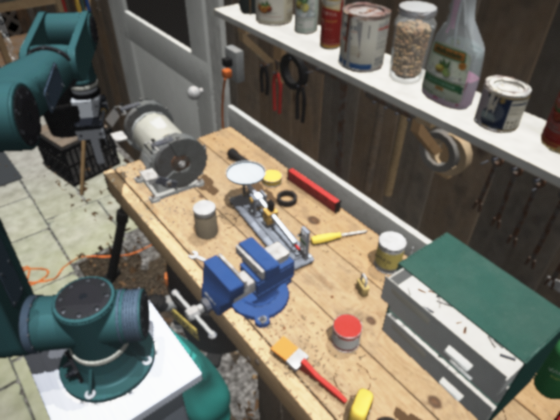

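View pics/top0.png

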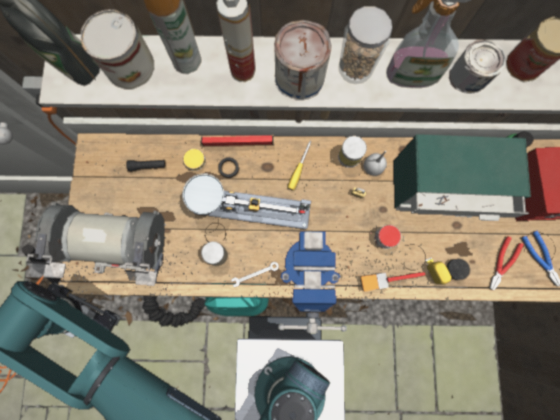

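The pan is at about (204,194) in top and (245,172) in scene. The jar is at (213,254) in top and (205,218) in scene. The poise is at (254,206) and the pointer or post end at (303,210), both in top. The blue vise stands just beyond the scale's pointer end. I'll enlarge both views next.

```bash
python3 - <<'E'
from h import *
t=cv2.imread('pics/top0.png');s=cv2.imread('pics/scene0.png')
a=cv2.resize(t[170:240,180:320],(800,400),interpolation=cv2.INTER_CUBIC)
b=cv2.resize(s[155:275,220:320],(500,600),interpolation=cv2.INTER_CUBIC)
cv2.imwrite('pics/cropt.png',a);cv2.imwrite('pics/crops.png',b)
for cam in('scene','top'):
    c=snap(cam)
    for n,zt in (('pan_floor',.127),('jar_washers',.1),('poise_grip',.115),('poise',.11),('grease_tin',.06),('wax_tin',.026)):
        R=models.outline_of(n,cam)
        if not R: print(cam,n,'none'); continue
        m=R[0]['pixels'].astype(np.uint8)
        cs=max(cv2.findContours(m,0,1)[0],key=cv2.contourArea)
        e=cv2.fitEllipse(cs); print(cam,n,np.round(e[0],1),np.round(e[1],1),at_z(c,e[0],zt).round(4), at_z(c,R[0]['xy'],zt).round(4))
E
```

```text
scene pan_floor [245.6 174.5] [33.7 36.1] [0.5639 0.2536 0.127 ] [0.5641 0.2719 0.127 ]
scene jar_washers [205.5 219. ] [23.6 41.3] [0.3765 0.1797 0.1   ] [0.3746 0.1727 0.1   ]
scene poise_grip [269.3 212.4] [12.5 22.6] [0.5233 0.081  0.115 ] [0.522  0.0953 0.115 ]
scene poise [362.9 285.2] [10.6 21.8] [ 0.5426 -0.2615  0.11  ] [ 0.5324 -0.2591  0.11  ]
scene grease_tin [346.3 332. ] [30.3 39.3] [ 0.448 -0.31   0.06 ] [ 0.4434 -0.3091  0.06  ]
scene wax_tin [269.8 211.7] [14.  23.7] [0.5889 0.1663 0.026 ] [0.6008 0.1776 0.026 ]
top pan_floor [202.9 193.6] [37.9 40.4] [0.5677 0.2599 0.127 ] [0.5512 0.2624 0.127 ]
top jar_washers [214.6 253.8] [21.2 25.8] [0.3949 0.2219 0.1   ] [0.3942 0.2167 0.1   ]
top poise_grip [253.9 204.6] [ 9.7 12.9] [0.5392 0.1105 0.115 ] [0.5294 0.1145 0.115 ]
top poise [254.  204.3] [10.2 14.2] [0.5411 0.1106 0.11  ] [0.5346 0.1122 0.11  ]
top grease_tin [387.6 236.8] [22.4 27.2] [ 0.4568 -0.2927  0.06  ] [ 0.4604 -0.2866  0.06  ]
top wax_tin [194.4 159.4] [21.6 22.5] [0.7039 0.3116 0.026 ] [0.7072 0.3136 0.026 ]
```

View pics/cropt.png

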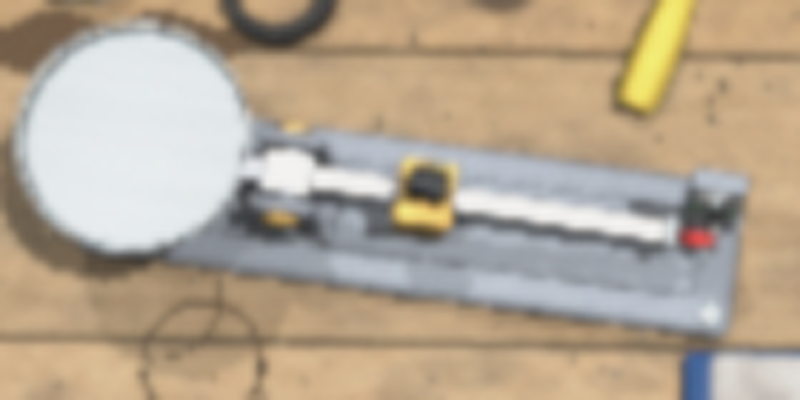

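View pics/crops.png

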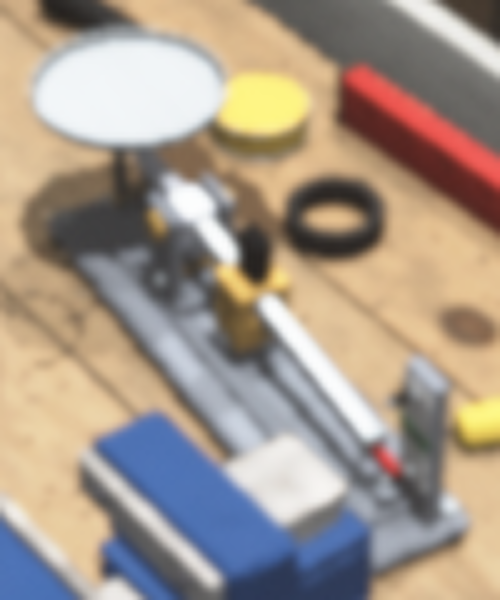

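The top crop shows the rim centre at about px (203.0,193.9), the red tip at (301.6,211.2) and the grip top at (254.5,201.4). In scene they are at (245.6,172.2), (297.6,246.6) and (270.8,204.6). The poise looks to be home and the beam level. Next I'll fit the positions.

```bash
cat >> h.py <<'E'
from scipy.optimize import least_squares, minimize
def tri(cs,pxs):
    A=np.zeros((3,3));b=np.zeros(3)
    for c,p in zip(cs,pxs):
        o,d=ray(c,p);d=d/np.linalg.norm(d);M=np.eye(3)-np.outer(d,d);A+=M;b+=M@o
    return np.linalg.solve(A,b)
def cyl(c,x,y,z0,h,r,shape=(420,560),k=8):
    a=np.linspace(0,2*np.pi,40)
    P=[proj(c,(x+r*np.cos(t),y+r*np.sin(t),z)) for t in a for z in(z0,z0+h)]
    m=np.zeros(shape,np.uint8);cv2.fillConvexPoly(m,cv2.convexHull((np.array(P)*16).round().astype(np.int32)),1,shift=4);return m
def fitcyl(views,x0,z0,h,r):
    f=lambda p:sum(1-(cyl(c,*p,z0,h,r)&m).sum()/(cyl(c,*p,z0,h,r)|m).sum() for c,m in views)
    best=minimize(f,x0,method='Nelder-Mead',options=dict(initial_simplex=[x0,(x0[0]+.015,x0[1]),(x0[0],x0[1]+.015)],xatol=2e-4))
    return best.x,best.fun
E
python3 - <<'E'
from h import *
cs=snap('scene');ct=snap('top')
cc=[cs,ct]
V=[]
for c,n in zip(cc,('scene','top')):
    R=models.outline_of('jar_washers',n); print([(round(r['confidence'],2),np.round(r['xy'])) for r in R]); V.append((c,R[0]['pixels'].astype(np.uint8)))
print('jar both',fitcyl(V,(.38,.21),0,.1,.033))
for v in V: print(fitcyl([v],(.38,.21),0,.1,.033))
for nm,a,b,z in (('pan',(245.6,172.2),(203.0,193.9),.127),('tip',(297.6,246.6),(301.6,211.2),.085),('griptop',(270.8,204.6),(254.5,201.4),.125)):
    print(nm,tri(cc,(a,b)).round(4),at_z(cs,a,z).round(4),at_z(ct,b,z).round(4))
j=[cv2.resize(c['frame'][y:y+60,x:x+60,::-1],(400,400),interpolation=cv2.INTER_CUBIC) for c,x,y in((cs,175,190),(ct,183,224))]
cv2.imwrite('pics/jar.png',cv2.hconcat(j))
E
```

```text
[(0.73, array([209., 218.]))]
[(0.95, array([218., 255.]))]
jar both (array([0.40067375, 0.2297928 ]), np.float64(0.2116988967778064))
(array([0.40319937, 0.22962832]), np.float64(0.07955801104972371))
(array([0.39762711, 0.2271357 ]), np.float64(0.11090225563909772))
pan [0.5665 0.2584 0.1316] [0.5708 0.2635 0.127 ] [0.5668 0.2597 0.127 ]
tip [ 0.5317 -0.033   0.0657] [ 0.5196 -0.048   0.085 ] [ 0.5272 -0.0314  0.085 ]
griptop [0.5498 0.1093 0.1111] [0.5396 0.0958 0.125 ] [0.5469 0.1085 0.125 ]
```

View pics/jar.png

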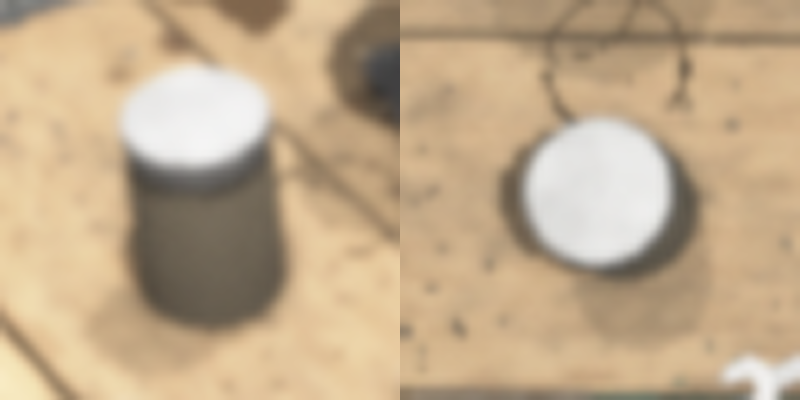

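```bash
python3 - <<'E'
from h import *
cs=snap('scene');ct=snap('top')
for nm,a,b,z in (('lid',(203.8,207.1),(212.4,252.1),.1),('pan',(245.6,172.2),(203.0,193.9),.1345),('tip',(297.6,246.6),(301.6,211.2),.063),('griptop',(270.5,203.),(254.5,201.4),.121)):
    print(nm,tri((cs,ct),(a,b)).round(4),at_z(cs,a,z).round(4),at_z(ct,b,z).round(4))
print(ctrl.get_contact_force(),ctrl.get_clock())
E
```

```text
lid [0.4002 0.2288 0.0983] [0.3994 0.2268 0.1   ] [0.3998 0.2286 0.1   ]
pan [0.5665 0.2584 0.1316] [0.565  0.2547 0.1345] [0.5651 0.2583 0.1345]
tip [ 0.5317 -0.033   0.0657] [ 0.5344 -0.0312  0.063 ] [ 0.5314 -0.0327  0.063 ]
griptop [0.5484 0.1089 0.1179] [0.5462 0.1059 0.121 ] [0.5477 0.1087 0.121 ]
[ 0.2933884  -0.48286955 -0.01679966] 2.0
```

```bash
cat >> h.py <<'E'
from scipy.spatial.transform import Rotation as Rn
AX=np.array([.114,.9935,0]); PAN=np.array([.5655,.258]); JAR=np.array([.3998,.228])
def down(d):  # tool z down, jaws along d (world xy)
    y=np.array([d[0],d[1],0.]);y/=np.linalg.norm(y);z=np.array([0,0,-1.]);x=np.cross(y,z)
    q=Rn.from_matrix(np.column_stack([x,y,z])).as_quat();return q[[3,0,1,2]]
QJ=min((down(AX),down(-AX)),key=lambda q:0)  # chosen below by joint 6
AC=np.array([AX[1],-AX[0],0])
E
python3 - <<'E'
from h import *
cs=snap('scene');ct=snap('top')
print('shelf corner',tri((cs,ct),((216,10),(41,105))).round(3))
for nm,d in(('AX',AX),('-AX',-AX),('AC',AC),('-AC',-AC)):
    for p in((*JAR,.05),(*JAR,.3),(*PAN,.17),(*PAN,.3),(.548,.108,.1),(.534,-.02,.1)):
        q=solve_ik(p,down(d)); print(nm,np.round(p,2),None if q is None else np.round(q,2))
E
```

```text
shelf corner [0.666 0.533 0.514]
AX [0.4  0.23 0.05] [ 0.39 -0.03  1.8  -0.    1.36 -1.06]
AX [0.4  0.23 0.3 ] [ 0.39 -0.11  1.38 -0.    1.87 -1.06]
AX [0.57 0.26 0.17] [ 0.34  0.26  1.25 -0.    1.64 -1.12]
AX [0.57 0.26 0.3 ] [ 0.34  0.25  0.99 -0.    1.89 -1.12]
AX [0.55 0.11 0.1 ] [ 0.09  0.15  1.51 -0.    1.48 -1.36]
AX [ 0.53 -0.02  0.1 ] [-0.14  0.1   1.57 -0.    1.47 -1.6 ]
-AX [0.4  0.23 0.05] [ 0.39 -0.03  1.8  -0.    1.36  2.08]
-AX [0.4  0.23 0.3 ] [ 0.39 -0.11  1.38 -0.    1.87  2.08]
-AX [0.57 0.26 0.17] [ 0.34  0.26  1.25 -0.    1.64  2.02]
-AX [0.57 0.26 0.3 ] [ 0.34  0.25  0.99 -0.    1.89  2.02]
-AX [0.55 0.11 0.1 ] [ 0.09  0.15  1.51 -0.    1.48  1.78]
-AX [ 0.53 -0.02  0.1 ] [-0.14  0.1   1.57 -0.    1.47  1.54]
AC [0.4  0.23 0.05] [ 0.39 -0.03  1.8  -0.    1.36  0.51]
AC [0.4  0.23 0.3 ] [ 0.39 -0.11  1.38 -0.    1.87  0.51]
AC [0.57 0.26 0.17] [ 0.34  0.26  1.25 -0.    1.64  0.45]
AC [0.57 0.26 0.3 ] [ 0.34  0.25  0.99 -0.    1.89  0.45]
AC [0.55 0.11 0.1 ] [ 0.09  0.15  1.51 -0.    1.48  0.21]
AC [ 0.53 -0.02  0.1 ] [-0.14  0.1   1.57 -0.    1.47 -0.03]
-AC [0.4  0.23 0.05] None
-AC [0.4  0.23 0.3 ] None
-AC [0.57 0.26 0.17] None
-AC [0.57 0.26 0.3 ] None
-AC [0.55 0.11 0.1 ] None
-AC [ 0.53 -0.02  0.1 ] None
```

```bash
cat >> h.py <<'E'
QA=down(AC)
def F(n=10):
    v=[]
    for _ in range(n): v.append(ctrl.get_contact_force()); ctrl.dwell(.03)
    return np.mean(v,0),np.std(v,0)
E
python3 - <<'E'
from h import *
p=np.array(ctrl.get_tcp_pos())
ctrl.grip(.092,20)
ctrl.line_to([p[0],p[1],.3],vel=.3)
ctrl.reach([*JAR,.25],QA)
ctrl.dwell(.4); f0=F()
print(ctrl.line_to([*JAR,.048],vel=.15,max_force=6), ctrl.get_tcp_pos())
print(ctrl.grip(.05,20),ctrl.get_opening(),ctrl.get_contact_force())
ctrl.line_to([*JAR,.25],vel=.12); ctrl.dwell(.4); f1=F()
print(f0,f1,'mass',(f0[0]-f1[0])[2]/9.81,ctrl.get_opening(),ctrl.get_clock(),ctrl.get_tcp_pos())
for n in('scene','top'):snap(n,n+'1.png')
a=[cv2.imread('pics/%s1.png'%n) for n in('scene','top')]
cv2.imwrite('pics/lift.png',cv2.hconcat([cv2.resize(a[0][120:300,140:320],(400,400)),cv2.resize(a[1][140:300,170:330],(400,400))]))
E
```

```text
False [0.40054368 0.2283271  0.049002  ]
False 0.06370400689187318 [ 1.00477506 -0.25018979  1.00414778]
(array([ 0.00409869, -0.3127229 ,  0.1518608 ]), array([0.44923293, 0.49674443, 0.2498074 ])) (array([-0.05533977,  0.04026023, -4.08823419]), array([0.4419945 , 0.56864804, 0.56540481])) mass 0.43222171105841456 0.06356895076518257 9.3833 [0.39978869 0.2280209  0.25002999]
```

View pics/lift.png

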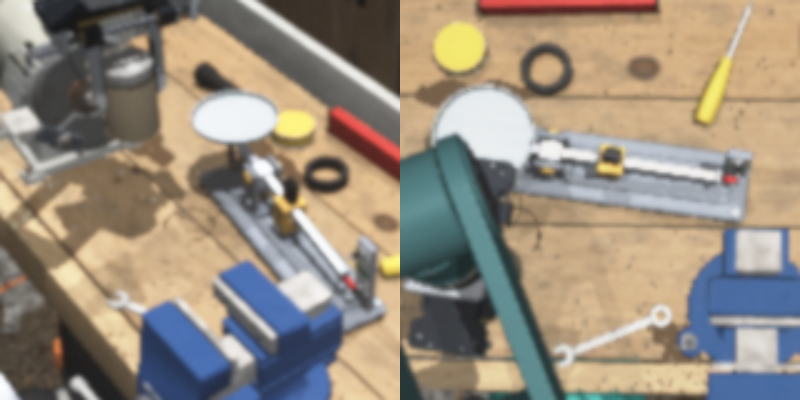

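The picture shows the jar hanging upright in the fingers, and the weighing gives about 0.43 kg. Next I place it.

```bash
python3 - <<'E'
from h import *
ctrl.line_to([*PAN,.25],QA,vel=.15); ctrl.dwell(.4); f=F(25); print('mass',(.152-f[0][2])/9.81)
print(ctrl.line_to([*PAN,.192],vel=.1), ctrl.line_to([*PAN,.158],vel=.035,max_force=4), ctrl.get_tcp_pos(), F(6)[0])
ctrl.grip(.09); print(ctrl.get_contact_force(),ctrl.get_opening())
ctrl.line_to([*PAN,.30],vel=.2)
ctrl.reach([.50,-.02,.30],QA); ctrl.dwell(.4)
print(F(25)[0],ctrl.get_clock())
V=[]
for n in('scene','top'):
    c=snap(n,n+'2.png'); R=models.outline_of('jar_washers',n); print([(round(r['confidence'],2),np.round(r['xy'])) for r in R])
    if R: V.append((c,R[0]['pixels'].astype(np.uint8)))
for v in V: print(fitcyl([v],tuple(PAN),.1115,.1,.033))
a=[cv2.imread('pics/%s2.png'%n) for n in('scene','top')]
cv2.imwrite('pics/placed.png',cv2.hconcat([cv2.resize(a[0][130:270,210:330],(400,467),interpolation=2),cv2.resize(a[1][150:290,180:300],(400,467),interpolation=2)]))
E
```

```text
mass 0.44977407682396
False True [0.56560854 0.25788982 0.15962105] [ 0.20263889 -0.17412893  6.03261539]
[-0.21717092 -0.00599226 -0.75487173] 0.08979255113858987
[-0.02213026  0.01413112  0.02437283] 17.6083
[(0.71, array([249., 167.]))]
[(0.63, array([205., 193.])), (0.2, array([383., 237.]))]
(array([0.56917697, 0.26439641]), np.float64(0.1223103057757644))
(array([0.56372825, 0.25674918]), np.float64(0.11240875912408754))
```

View pics/placed.png

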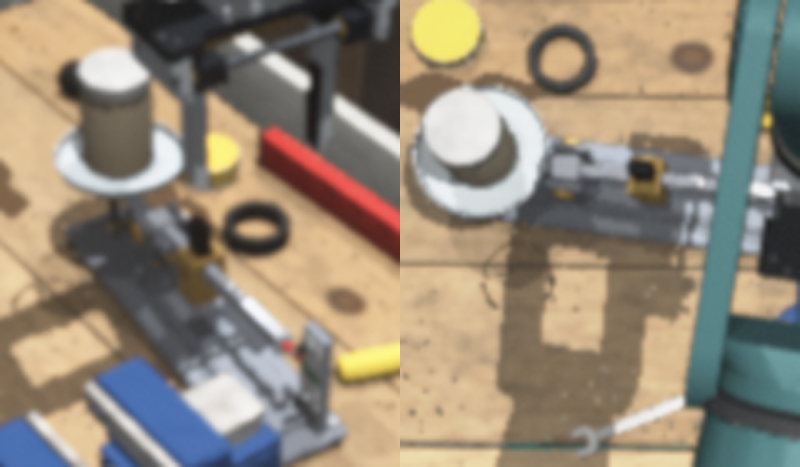

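The jar stands upright in the pan with the pan down: the pointer is above the plate line, and the jar is about 2 mm off centre in top. Next comes the poise, with a target near 0.108 m, which means moving it about 80 mm outward.

```bash
cat >> h.py <<'E'
PIV=np.array([*(PAN-.075*AX[:2]),0])
def P(r,off,z): # r: outward from pivot, off: across
    v=PIV-r*AX+off*AC; v[2]=z; return v
E
python3 - <<'E'
from h import *
ct=snap('top'); cs=snap('scene'); g=at_z(ct,(252.4,200.8),.133); d=g-PIV
r,o=-(d@AX),d@AC; print('r',r,'off',o, 'scene', [round(x,4) for x in (lambda d:(-(d@AX),d@AC))(at_z(cs,(269.5,200.5),.1266)-PIV)])
r=.070; o=float(np.clip(o,-.003,.003))
ctrl.grip(.045,6)
ctrl.reach(P(r,o,.20),QA)
print(ctrl.line_to(P(r,o,.114),vel=.08,max_force=4),ctrl.get_tcp_pos())
f0=F(8)[0]; ctrl.grip(.008,6); print(ctrl.get_opening(),F(8)[0]-f0,ctrl.get_clock())
for n in('scene','top'):snap(n,n+'3.png')
a=[cv2.imread('pics/%s3.png'%n) for n in('scene','top')]
cv2.imwrite('pics/pinch.png',cv2.hconcat([cv2.resize(a[0][150:250,220:320],(400,400),interpolation=2),cv2.resize(a[1][150:250,200:300],(400,400),interpolation=2)]))
E
```

```text
r 0.06997087530388656 off -0.002121421426148643 scene [np.float64(0.0732), np.float64(-0.0021)]
False [0.54741822 0.11427989 0.11482763]
0.013819487556268927 [ 8.83938112 -0.26669319 -4.60029199] 21.8333
```

View pics/pinch.png

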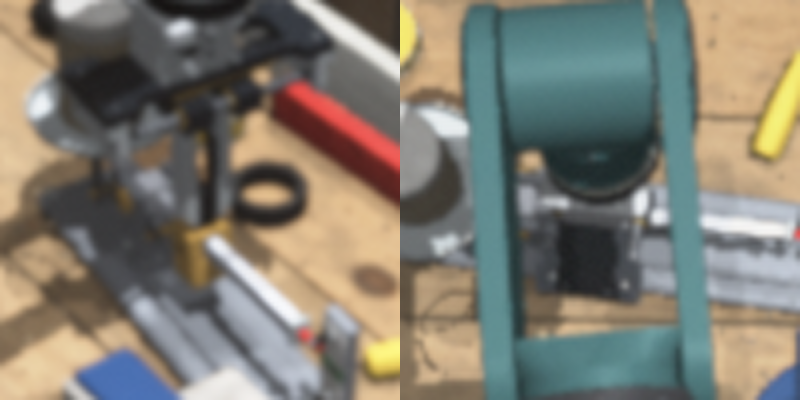

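The grip block is pinched, with an opening of 13.8 mm. A sideways preload of 8.8 N shows about 1-2 mm of misalignment, so I'll relieve it and then slide.

```bash
python3 - <<'E'
from h import *
p0=np.array(ctrl.get_tcp_pos()); f0=np.array([-.02,0,.02])
# step across until the side load is small
t=P(.070,-.00212,.114)
for i in range(4):
    f=F(6)[0]-f0; s=f@AC; print('side',s.round(2),'f',f.round(2))
    if abs(s)<2.5: break
    t=t+AC*np.sign(s)*.0008; ctrl.line_to(t,vel=.02)
off=(t-PIV)@AC
D=.080
print('off',off, ctrl.line_to(P(.070+D*.995,off,.114+D*.1),vel=.04,max_force=12))
p1=np.array(ctrl.get_tcp_pos()); print('moved',-(p1-p0)@AX,p1,'F',F(6)[0],ctrl.get_opening())
ctrl.grip(.03); ctrl.line_to(p1+[0,0,.06],vel=.1)
ctrl.reach([.40,.0,.30],QA); ctrl.dwell(1.0)
print(ctrl.get_clock())
for n in('scene','top'):snap(n,n+'4.png')
a=[cv2.imread('pics/%s4.png'%n) for n in('scene','top')]
cv2.imwrite('pics/rest.png',cv2.hconcat([cv2.resize(a[0][190:280,250:330],(400,450),interpolation=2),cv2.resize(a[1][150:240,180:320],(400,257),interpolation=2).copy() if 0 else cv2.resize(a[1][160:250,240:320],(400,450),interpolation=2)]))
E
```

```text
side 8.62 f [ 8.67 -0.02 -4.68]
side 6.49 f [ 6.54  0.05 -3.87]
side 5.93 f [ 5.98  0.13 -3.34]
side 5.32 f [ 5.35 -0.03 -3.1 ]
off 0.0010800413099999054 False
moved 0.07959892626541736 [0.5405615  0.03478002 0.12185385] F [-0.93911318  2.07792134 -0.61180418] 0.014416998403221816
29.0833
```

View pics/rest.png

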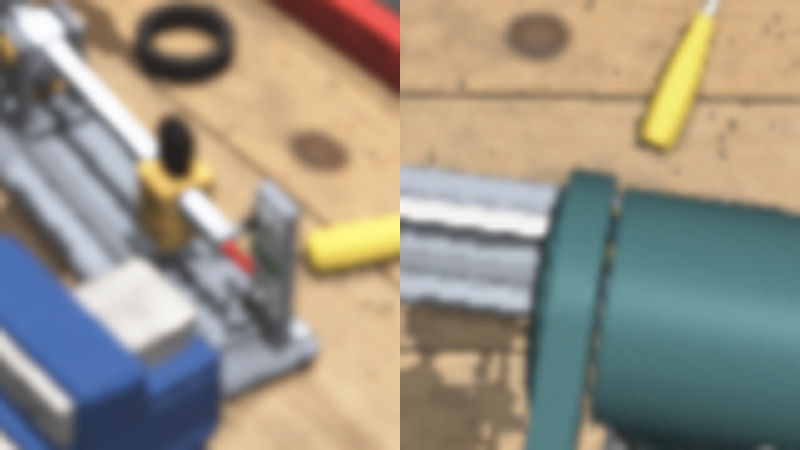

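The poise has slid out and the pointer now sits beside the plate, at about (297,241) in scene. I'll measure the red pointer by sub-pixel interpolation between the two stop states.

```bash
cat >> h.py <<'E'
def redpt(im): # bgr full scene image -> sub-pixel centroid of the red pointer
    r=im[222:262,285:312].astype(float); w=np.clip(r[:,:,2]-np.maximum(r[:,:,0],r[:,:,1])-30,0,None)
    y,x=np.mgrid[222:262,285:312]; return np.array([(w*x).sum(),(w*y).sum()])/w.sum(),w.sum()
def tilt(c):  # vs. stop images scene0 (+.1) and scene2 (-.1)
    a=redpt(cv2.imread('pics/scene0.png'))[0];b=redpt(cv2.imread('pics/scene2.png'))[0];p,w=redpt(c['frame'][:,:,::-1])
    return -.1+.2*(p-b)@(a-b)/((a-b)@(a-b)),p,w
def rp(r,z=.085,th=0): return P(r*np.cos(th),0,z-r*np.sin(th))
E
python3 - <<'E'
from h import *
for i in(0,1,2,3,4): print(i,redpt(cv2.imread(f'pics/scene{i}.png')))
c=snap('scene'); print(tilt(c))
for th in(-.1,0,.1): print(th,proj(c,rp(.222,th=th)))
ctrl.dwell(.4); print(tilt(snap('scene')),ctrl.get_clock())
E
```

```text
0 (array([298.63856254, 241.63165169]), np.float64(1447.0))
1 (array([298.61414566, 241.75      ]), np.float64(1428.0))
2 (array([299.47991071, 230.75892857]), np.float64(896.0))
3 (array([299.18163055, 231.37151703]), np.float64(969.0))
4 (array([298.09037559, 236.42899061]), np.float64(1704.0))
(np.float64(0.006364016605217834), array([298.07660577, 236.46729523]), np.float64(1697.0))
-0.1 [298.530527   236.12014159]
0 [298.46743565 242.39492223]
0.1 [297.95771983 248.03743837]
(np.float64(0.004202670685168622), array([298.10352941, 236.35117647]), np.float64(1700.0)) 29.6833
```

```bash
sed -i 's/-30,0,None)/-60,0,None)/' h.py; python3 - <<'E'
from h import *
for i in(0,1,2,3,4):
    im=cv2.imread(f'pics/scene{i}.png'); print(i,redpt(im)); 
r=im[222:262,285:312].astype(int);w=r[:,:,2]-np.maximum(r[:,:,0],r[:,:,1])
print('\n'.join(' '.join('%3d'%v for v in q) for q in w[10:28]))
print(tilt(snap('scene')))
a=[cv2.resize(cv2.imread(f'pics/scene{i}.png')[220:265,285:315],(260,390),interpolation=cv2.INTER_CUBIC) for i in(0,2,4)]
cv2.imwrite('pics/ptr.png',cv2.hconcat(a))
E
```

```text
0 (array([297.006, 246.796]), np.float64(500.0))
1 (array([297.01212121, 246.8040404 ]), np.float64(495.0))
2 (array([295.89673913, 233.28804348]), np.float64(184.0))
3 (array([295.89370079, 233.2519685 ]), np.float64(254.0))
4 (array([297.08118812, 240.65742574]), np.float64(505.0))
 20   8  -2  -9  -6  -3  -2   1   7  19  28  31  31  29  26  18   5  -1  -2  -5 -10 -15 -15  -9   7  20  29
 21  14   5  -4  -9  -6  -3  -1   1   8  20  26  26  24  21  13   4  -1  -1  -2  -5  -9 -11  -3  11  23  30
 24  19  11   4  -4  -9  -5  -3  -1   2   7  15  14  12  11   7   2  -1  -1   1   0  -3  -5   4  16  26  31
 27  22  16   9   2  -5  -9  -5  -4  -1   1   3   4   4   6   5   3   1   2   1   1  -1  -2   6  19  29  31
 26  23  18  12   6   1  -7  -9  -6  -5  -4   1   5  10  11   6   3   2   2   2   1  -1  -1   7  19  28  30
 25  22  15   9   3  -3  -6  -8  -8  -1  12  24  23  21  17   6   1   2   1   2   2  -1   0   7  18  28  28
 22  17   9   3  -6  -9 -10  -6   1  28  66  74  50  31  20   6  -3  -1   0   2   1  -1  -1   8  19  25  29
 14   8   3  -5 -12 -14 -13  -8   8  50 102 110  73  44  27
[... 519 characters left out ...]
7 -17 -12   0  25  47  42  16   2  -3  -8  -7  -3   2   9  20  25  23
-10  -6  -4  -7 -12 -15 -17 -17 -17 -17 -15 -15 -10  -2   9  13   6   3  -1  -4  -5  -3   2  12  20  26  26
-10 -10  -7  -7 -11 -15 -16 -17 -17 -16 -13 -12 -13 -11  -7   0   2   1   1  -1  -1  -2   3  13  22  28  29
 -7 -11 -12 -10  -9 -11 -14 -16 -16 -16 -12 -10 -12 -11  -8  -3  -1   0   0   0   0  -1   4  15  24  29  31
 -2  -9 -13 -12 -10  -9  -8 -13 -15 -15 -13  -9  -8  -8  -5  -2  -2  -3   1   1  -1  -2   4  16  27  30  31
  2  -2  -7 -11 -11  -9  -7  -9 -12 -13 -13  -9  -7  -3   0   0  -2  -2   0   1  -1  -1   6  18  27  30  32
(np.float64(0.009555461447332644), array([297.06903353, 240.64102564]), np.float64(507.0))
```

View pics/ptr.png

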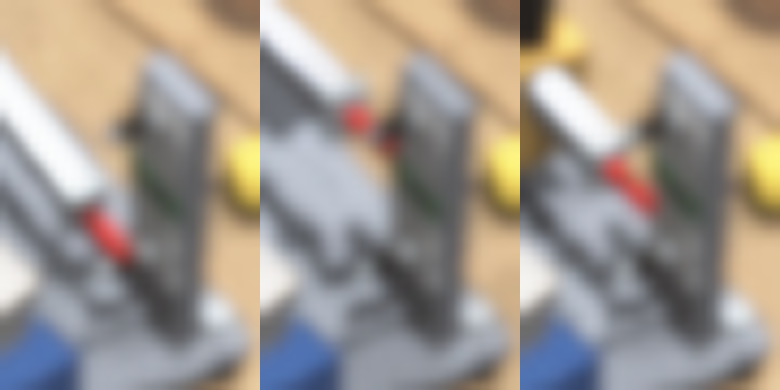

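The middle crop (state 2) has the gripper's shadow on the pointer, so its centroid is biased. As an independent check I'll register the jar's vertical rise between state 2 (on the stop) and now, and use the green band's position.

```bash
python3 - <<'E'
from h import *
c=snap('scene'); now=c['frame'][:,:,::-1]
def reg(a,b,mask):
    W=np.eye(2,3,dtype=np.float32); g=[cv2.cvtColor(np.ascontiguousarray(i),cv2.COLOR_BGR2GRAY) for i in(a,b)]
    cc,W=cv2.findTransformECC(g[0],g[1],W,cv2.MOTION_TRANSLATION,(3,200,1e-6),mask,3); return W[:,2].round(3),round(cc,4)
m=cv2.dilate(cyl(c,*PAN,.1115,.1,.033),np.ones((7,7)))
top=cv2.dilate(cyl(c,*PAN,.205,.006,.033),np.ones((5,5)))
s2=cv2.imread('pics/scene2.png')
for nm,k in(('jar',m),('lid',top)): print(nm,reg(s2,now,k*255))
k=np.zeros((420,560),np.uint8);k[165:230,285:345]=255;print('static',reg(s2,now,k))
for z in(.2115,.219): print(proj(c,[*PAN,z]).round(2))
r=now[222:262,285:322].astype(float)
w=np.clip(r[:,:,1]-np.maximum(r[:,:,0],r[:,:,2]),0,None); y,x=np.mgrid[222:262,285:322]
s=(x<309)&(w>4);w=w*s;print('green',(w*x).sum()/w.sum(),(w*y).sum()/w.sum(),w.sum(),redpt(now))
for off in(0,.01,.02,.03): print(off,proj(c,P(.225,off,.085)).round(2))
print('top edge post',proj(c,P(.225,.02,.125)).round(2))
E
```

```text
jar (array([ 1.58 , -1.846], dtype=float32), 0.4369)
lid (array([ 2.679, -0.169], dtype=float32), 0.4746)
static (array([0.666, 0.258], dtype=float32), 0.9507)
[244.07 149.97]
[243.96 147.77]
green 303.4054054054054 241.7972972972973 74.0 (array([297.08316832, 240.66534653]), np.float64(505.0))
0 [299.08 243.07]
0.01 [302.2  241.72]
0.02 [305.3  240.39]
0.03 [308.38 239.07]
top edge post [305.97 229.42]
```

The estimates disagree, ranging from about -0.02 to +0.01. There is time to get a clean picture of the negative stop, so I'll slide the poise in 30 mm and image it without shadow, then return.

```bash
cat >> h.py <<'E'
def slide(r0,z0,r1,z1,off=.0008,fn=None,settle=1.0):
    ctrl.grip(.03,6); ctrl.reach(P(r0,off,z0+.05),QA)
    hit=ctrl.line_to(P(r0,off,z0),vel=.08,max_force=4); ctrl.grip(.008,6); f=ctrl.get_contact_force()
    a=np.array(ctrl.get_tcp_pos()); s=ctrl.line_to(P(r1,off,z1),vel=.05,max_force=12); b=np.array(ctrl.get_tcp_pos())
    print('hit',hit,s,'open',ctrl.get_opening(),'f',np.round(f,1),np.round(ctrl.get_contact_force(),1),'moved',-(b-a)@AX)
    ctrl.grip(.03); ctrl.line_to(b+[0,0,.05],vel=.15); ctrl.reach([.40,0,.30],QA); ctrl.dwell(settle)
    c=snap('scene',fn); print('clock',ctrl.get_clock(),redpt(c['frame'][:,:,::-1])); return c
E
python3 - <<'E'
from h import *
slide(.1526,.108,.1196,.120,fn='scene5.png',settle=.8)
a=[cv2.resize(cv2.imread(f'pics/scene{i}.png')[220:265,285:315],(260,390),interpolation=cv2.INTER_CUBIC) for i in(0,5,4)]
cv2.imwrite('pics/ptr2.png',cv2.hconcat(a))
E
```

```text
hit False False open 0.013984416089503035 f [-1.6  0.1  0.5] [-0.2  0.9 -0.1] moved -0.03401110710448921
clock 35.4917 (array([295.8968254, 233.25     ]), np.float64(252.0))
```

View pics/ptr2.png

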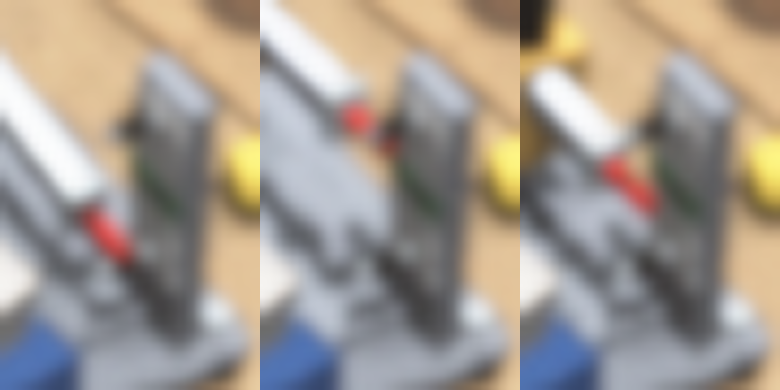

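The dark part in the middle crop belongs to the post (its shadow or bracket), not the gripper, so the red centroid is biased there. The white beam bar is unaffected, so I'll read its row at fixed columns instead.

```bash
cat >> h.py <<'E'
def bar(im,cols=range(287,294)):
    out=[]
    for c in cols:
        w=np.clip(im[222:252,c].min(1).astype(float)-170,0,None); out.append((w*np.arange(222,252)).sum()/w.sum() if w.sum()>60 else np.nan)
    return np.array(out)
E
python3 - <<'E'
from h import *
c=snap('scene')
B={i:bar(cv2.imread(f'pics/scene{i}.png')) for i in(0,1,2,5,4)}
for i in B: print(i,B[i].round(2))
R=np.linspace(.15,.24,60); cols=np.arange(287,294)
M={th:np.interp(cols,*np.array([proj(c,rp(r,.088,th)) for r in R]).T) for th in np.linspace(-.1,.1,9)}
ths=np.array(list(M)); 
for j,col in enumerate(cols):
    fr=np.array([(M[t][j]-M[-.1][j])/(M[.1][j]-M[-.1][j]) for t in M]) if -.1 in M else None
    x=(B[4][j]-B[5][j])/(B[0][j]-B[5][j]); print(col,'range obs',(B[0][j]-B[5][j]).round(2),'pred',(M[ths[-1]][j]-M[ths[0]][j]).round(2),'frac',x.round(3),'tilt',np.interp(x,fr,ths).round(4))
for i in (0,5,4):
    print(i); print(cv2.imread(f'pics/scene{i}.png')[222:252,290].min(1))
E
```

```text
0 [235.17 234.54 234.37 235.55 236.89 238.03 238.86]
1 [235.16 234.5  234.38 235.58 236.89 238.04 238.85]
2 [232.18 230.04 229.16 230.   230.89 231.93 233.17]
5 [232.3  230.96 230.45 230.27 230.75 231.59 232.7 ]
4 [238.28 232.94 230.91 231.33 232.65 234.05 235.01]
287 range obs 2.87 pred 9.09 frac 2.084 tilt 0.1
288 range obs 3.58 pred 9.39 frac 0.553 tilt 0.0101
289 range obs 3.92 pred 9.7 frac 0.117 tilt -0.0769
290 range obs 5.28 pred 10.01 frac 0.2 tilt -0.0603
291 range obs 6.13 pred 10.32 frac 0.309 tilt -0.0388
292 range obs 6.43 pred 10.63 frac 0.381 tilt -0.0242
293 range obs 6.16 pred 10.94 frac 0.375 tilt -0.0255
0
[153 154 154 155 157 156 154 156 161 176 204 230 241 248 250 248 239 210
 170 146 147 154 161 157 141 118 103 105 113 124]
5
[168 197 230 244 246 242 224 174 132 128 153 176 189 193 192 192 191 191
 191 192 189 182 165 139 111  98 106 131 155 171]
4
[134 136 134 124 104 106 159 220 243 248 247 235 200 149 112 114 136 149
 144 142 154 165 166 159 143 120 102 102 125 156]
```

```bash
cat >> h.py <<'E'
def edges(im,col,lv=205):
    v=im[215:250,col].min(1).astype(float); k=None
    on=v>lv; 
    n,lab=cv2.connectedComponents(on.astype(np.uint8)[:,None]); 
    if n<2: return np.nan,np.nan
    g=max(range(1,n),key=lambda i:((v-lv)*(lab[:,0]==i)).sum()); i=np.where(lab[:,0]==g)[0]; a,b=i[0],i[-1]
    return 215+a-(v[a]-lv)/(v[a]-v[a-1]), 215+b+(v[b]-lv)/(v[b]-v[b+1])
def beamtilt(im,c,ref='scene5.png',cols=range(289,295),pr=True):
    s=cv2.imread('pics/'+ref); R=np.linspace(.15,.25,60); ths=np.linspace(-.1,.1,11); T=[]
    M=np.array([np.interp(list(cols),*np.array([proj(c,rp(r,.088,t)) for r in R]).T) for t in ths])
    for j,col in enumerate(cols):
        e=np.array(edges(im,col)); d=e-np.array(edges(s,col)); t=[np.interp(x,M[:,j]-M[0,j],ths) for x in d]; T.append(t)
        if pr: print(col,e.round(2),d.round(2),np.round(t,4))
    return np.nanmedian(T)
E
python3 - <<'E'
from h import *
c=snap('scene')
for i in (0,4,2): print(i,beamtilt(cv2.imread(f'pics/scene{i}.png'),c))
E
```

```text
289 [230.83 237.91] [ 8.58 10.46] [0.0767 0.1   ]
290 [232.04 239.12] [ 8.8  10.75] [0.0756 0.1   ]
291 [233.28 240.45] [ 9.12 11.22] [0.0767 0.1   ]
292 [234.53 241.49] [ 9.56 11.49] [0.0798 0.1   ]
293 [235.7 242. ] [ 9.79 11.6 ] [0.0789 0.1   ]
294 [236.86 241.81] [ 9.86 11.55] [0.0752 0.1   ]
0 0.08989227467607741
289 [227.97 232.78] [5.71 5.33] [0.0174 0.0094]
290 [228.75 233.86] [5.51 5.48] [0.0097 0.009 ]
291 [229.68 234.84] [5.53 5.61] [0.0068 0.0082]
292 [230.56 235.77] [5.59 5.77] [0.0047 0.0081]
293 [231.47 236.48] [5.57 6.08] [0.0013 0.0107]
294 [232.55 236.61] [5.55 6.35] [-0.0019  0.0124]
4 0.008607646535275282
289 [222.26 227.12] [ 0.01 -0.33] [-0.0998 -0.1   ]
290 [223.27 227.96] [ 0.03 -0.42] [-0.0994 -0.1   ]
291 [224.25 228.75] [ 0.1  -0.48] [-0.0981 -0.1   ]
292 [225.27 229.53] [ 0.3  -0.47] [-0.0945 -0.1   ]
293 [226.31 229.96] [ 0.4  -0.44] [-0.0927 -0.1   ]
294 [227.5 229.7] [ 0.5  -0.56] [-0.0912 -0.1   ]
2 -0.09992305917417704
```

The bar edges put the previous poise place at about +0.008 rad. I'll return the poise to it, about 1 mm short.

```bash
python3 - <<'E'
from h import *
c=slide(.1196,.120,.1518,.108,fn='scene6.png',settle=1.2)
im=c['frame'][:,:,::-1]; print(beamtilt(im,c))
ctrl.dwell(.5); c=snap('scene'); print(beamtilt(c['frame'][:,:,::-1],c,pr=False),ctrl.get_clock())
a=[cv2.resize(cv2.imread(f'pics/scene{i}.png')[220:265,285:315],(260,390),interpolation=cv2.INTER_CUBIC) for i in(4,6)]
a.append(cv2.resize(im[130:205,220:270],(260,390),interpolation=cv2.INTER_CUBIC))
cv2.imwrite('pics/ptr3.png',cv2.hconcat(a))
E
```

```text
hit False False open 0.014013687172668318 f [-0.9 -0.2  0.8] [-1.4 -1.2  0.3] moved 0.033198489773001966
clock 41.6833 (array([297.16022099, 240.39779006]), np.float64(543.0))
289 [227.74 232.57] [5.48 5.11] [0.0126 0.005 ]
290 [228.6  233.69] [5.36 5.31] [0.0066 0.0057]
291 [229.49 234.72] [5.34 5.49] [0.003  0.0059]
292 [230.3  235.76] [5.33 5.76] [-0.0002  0.0079]
293 [231.18 236.39] [5.27 5.99] [-0.0041  0.0091]
294 [232.22 236.35] [5.22 6.1 ] [-0.0077  0.008 ]
0.005788894816853698
0.005591079233614299 42.2333
```

View pics/ptr3.png

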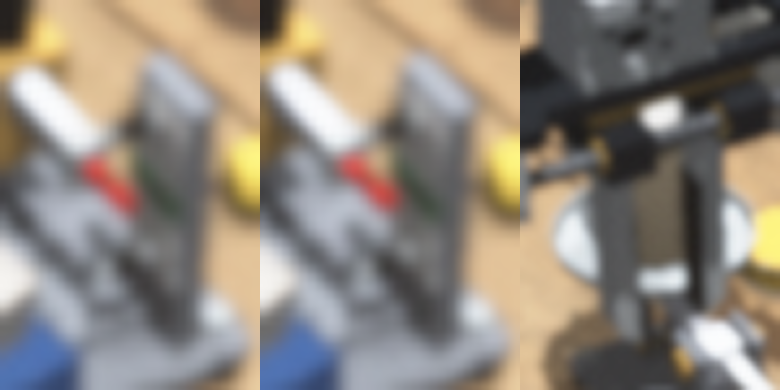

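The pointer lies beside the green band, the readings are stable, and the jar is standing in the pan seen between the fingers. Every tilt estimate except the coarse, biased green-band one is inside the band, with a best combined value of about -0.005 rad, so I'm handing in.

```bash
python3 - <<'E'
from h import *
c=snap('scene'); print(beamtilt(c['frame'][:,:,::-1],c,pr=False),redpt(c['frame'][:,:,::-1])[0],ctrl.get_clock())
ctrl.close_job()
E
```

```text
0.005788894816853698 [297.17798165 240.40550459] 42.2833
the job is handed in; nothing more can be done
```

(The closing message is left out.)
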